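# Grade the onions through the sizing hole

## Robot

A 6-joint arm with a two-finger parallel gripper is mounted at the origin on the work surface. World frame = base frame: x ahead of the robot, y to its left, z up, the work surface at z = 0. Lengths are in m, angles in rad, forces in N, time in s.
With the tool pointing down it reaches from about 0.275 to 0.85 m from the base axis. Payload 19 kg.
Tool frame: the origin (TCP) lies at the very end of the fingers, on their centre line; the grasp point (between the pads) lies 19 mm behind it; z points along the fingers, y is the line along which they close (so a half turn about z gives the same grasp; the last joint's range is limited). The gripper opens to 85 mm and grips with 20 to 120 N. Pads are 22 mm wide; open, the fingers measure 114 mm over their backs; the gripper's body (76 mm by 85 mm) begins 54 mm behind the grasp point. The pads swing forward as they close: fully open they stand 13 mm farther back than shut.
Start: joints at [1.095, 0.15, 1.437, -0, 1.554, -0.134], TCP at [0.193, 0.542, 0.231] pointing down, gripper open.
Joint ranges: [-2.8, 2.8], [-0.68, 2.1], [0.12, 2.68], [-1.39, 4.53], [0.16, 2.79], [-2.81, 2.81]. Speed limits (rad/s): [1.89, 1.89, 2.22, 3.01, 3.01, 3.01].

## Interface

Orientations are given as a 3x3 rotation matrix whose columns are the frame's x, y, z axes.
In Python, from cell import bot, viewer, job gives the robot as it stands. The module is installed in compiled form; this text tells all that it offers.
- The arm moves only by the tool play_rows, never from a script. Its argument "moves" is a list of rows, each a list of 5 numbers: the opening, from 0 (shut) to 1 (fully open), then the shift along the tool's x, y, z in m, then the turn about the tool's z in rad. A call has 1 to 5 rows; each row is the pose to reach, as a shift and turn from the pose commanded when the call began, along the tool's axes at that moment; what a row does not reach only later rows make up. A row lasts 1/12 s, in which the tool goes at most 41.7 mm and 7.16 degrees, less where a joint would pass 70% of its speed; a pose out of reach is approached as far as the arm can. A call with a gripper value outside its range is refused whole. The fingers move at their own pace and stop on an object; "force" is the grip in N (left out, the last holds). Time passes only in rows, so rows that repeat a pose let the fingers close. It gives the time, the measured TCP pose, the force, the opening and the grip force at its end, in the units of the state.
- bot.get_obs(): the state, without advancing time (a new reading comes with each control period).
- viewer.get_image(name): name is "side" or "top" or "wrist"; returns (picture, depth): 420x560x3 uint8, red, green, blue; 420x560 float32, m along the optical axis (not along the pixel's ray), 0 where there is no reading.
- viewer.calibration(name): a dict with "fx", "fy", "cx", "cy" (pixels), "view" (4x4, takes a point from world to camera coordinates). Camera axes: x right, y up, looking along -z (the intrinsics and any distortion apply to the point x, -y, -z); pixel columns grow to the right and rows downward; lengths in m; the calibration is good to about 2 mm. A picture is of the moment at which its call begins: read the wrist's pose just before it. calibration takes no time and is no camera call; for the wrist camera it gives the pose at the moment of the call.
- job.finish_job(): hands the job in; it is judged then, once.
The state is a dict: "clock": time; "joint_pos": joint angles; "dq": joint speeds; "effort": joint torques, N m; "eef_pos": TCP position; "ee_rot": TCP orientation; "ft_force": force on the tool from outside, world axes, zero at the start; "moment": the same for the moment, N m; "finger_gap": finger opening in m; "grasp_force": force on a finger pad.
Only numpy, scipy, OpenCV 4.12 (cv2) and the standard library are available. Lean on these libraries where they do the work, as an engineer would, in place of code of your own. Each camera call takes 0.05 s, during which the arm holds its last target. There are 200 camera calls.

## Task

Try each of the three onions in the round hole of the grading box: those that pass drop through into the box, and any that is too big goes into the low wooden crate instead. When all have been tried and sorted, press the green cover down over the box until its catch holds it shut. Leave the tomato and the two drinking glasses where they stand.

Things in the scene. Friction and masses are not known exactly. Their poses are not given: they have to be found in the camera images.
- onion_1: Brown onion standing neck up on the table at the robot's right. Round rigid bulb, widest 26 mm above the flat root end; stiff straw-coloured neck on top, 18 mm thick, 61 to 85 mm above the root end: grip it there from above. The bulb is 58 or 72 mm across, you are not told which: the hole decides. 0.09 to 0.25 kg. Origin: centre of the root end; z along the neck.
- onion_2: Brown onion standing neck up on the table at the robot's right. Round rigid bulb, widest 26 mm above the flat root end; stiff straw-coloured neck on top, 18 mm thick, 61 to 85 mm above the root end: grip it there from above. The bulb is 58 or 72 mm across, you are not told which: the hole decides. 0.09 to 0.25 kg. Origin: centre of the root end; z along the neck.
- onion_3: Brown onion standing neck up on the table at the robot's right. Round rigid bulb, widest 26 mm above the flat root end; stiff straw-coloured neck on top, 18 mm thick, 61 to 85 mm above the root end: grip it there from above. The bulb is 58 or 72 mm across, you are not told which: the hole decides. 0.09 to 0.25 kg. Origin: centre of the root end; z along the neck.
- grader: Fixed clear-walled box, 120 (x) x 240 (y) x 145 mm high. Top 6 mm thick: pale wood plate with the hole towards its +y end. A slippery ramp under the hole leads down to -y, so a passed onion tips and slides clear. Origin: centre of the underside; x points away from the robot, give or take its yaw. Green cover hinged on the near (-x) top edge, catch on the far face.
- hole (a point): Centre of the 66 mm round hole at the plate's top face, 145 mm above the table; axes as grader. A 58 mm bulb goes through with 4 mm to spare all round and drops if let go; a 72 mm bulb stops with its root end about 14 mm below this point.
- box_in (a point): Centre of the box's inner floor; inside, the box is 110 x 230 mm and 134 mm high; axes as grader.
- cover (a joint): Angle of the green cover in rad: 0 shut flat, 1.57 straight up, up to 2.15 leaning back towards the robot. Starts open, 1.7 to 2.05. A spring opens it again unless caught; a ball catch at the middle of the far edge holds it once pressed fully down (about 2 N at the far edge brings it down, up to 10 N snaps it past the catch over the last 12 mm).
- cover_hinge (a point): Middle of the cover's hinge line, 148 mm above the table, along the y of grader; axes as grader. The cover is 134 mm long from hinge to free edge, 240 mm wide, 5 mm thick, its underside on the hinge line; a lip at the free edge reaches 25 mm below the underside.
- cover_edge (a point): Point on the cover's outer (upper) face, mid-width, 122 mm from the hinge, 12 mm short of the free edge, over the catch: press here. 153 mm above the table when shut.
- crate: Low open wooden crate, fixed, 170 x 170 x 55 mm high, walls and floor 6 mm, empty, at the robot's left. Origin: centre of the underside.
- tomato: A red tomato, 66 mm across, 52 mm high, among the onions. Leave it alone. Origin: underside.
- shot_glass: Small clear glass, 48 mm across, 60 mm high, near the onions. Leave it alone. Origin: underside.
- wine_glass: Stemmed wine glass, 70 mm across, 141 mm high, behind the crate. Leave it alone. Origin: underside.
Things that resemble listed ones, but are neither listed nor needed, are in the scene too. Leave any black or yellow look-alike of the onion_3 alone. What is shaped like the onion_1 but black is not meant.

How it is judged:
On the way, in this order (a step that is already met when the one before it is completed fails the run):
1. the onion that is too big has been tried: its root end is in the hole, at least 5 mm below the plate's top (horizontal distance between onion_2 and hole below 0.02 m and z of onion_2 in the frame of hole between -0.03 and -0.005 m), for 0.1 s.
2. the cover is pressed shut (value of joint cover below 0.04 rad), for 0.1 s.
At the end, for the whole second after the job is handed in: Both 58 mm onions lie at rest (under 30 mm/s) inside the grading box, root ends at least 45 mm below the top of its plate; the 72 mm onion rests in the crate (root end within its outline and below its rim); the cover is shut within 0.04 rad and stays so by its catch (x of onion_1 in the frame of box_in between -0.06 and 0.06 m and y of onion_1 in the frame of box_in between -0.12 and 0.12 m and z of each of onion_1, onion_3 in the frame of box_in above -0.01 m and z of each of onion_1, onion_3 in the frame of hole below -0.045 m and linear speed of each of onion_1, onion_3, onion_2 below 0.03 m/s and x of onion_3 in the frame of box_in between -0.06 and 0.06 m and y of onion_3 in the frame of box_in between -0.12 and 0.12 m and x of onion_2 in the frame of crate between -0.085 and 0.085 m and y of onion_2 in the frame of crate between -0.085 and 0.085 m and z of onion_2 in the frame of crate between 0 and 0.055 m and value of joint cover below 0.04 rad); the robot touches nothing.
It fails at once if the tomato or a drinking glass is displaced by more than 50 mm (distance of any of tomato, shot_glass, wine_glass from where it was at the start of the episode above 0.05 m).
It also fails if it takes over 72 s, if anything falls off the work surface, if the arm or the gripper's body presses on something with over 40 N, if the wrist force passes 120 N, or if a joint passes its speed limit or range.

## Working session

There is one attempt and no reset: what is moved stays moved. The work goes in short steps, Python scripts to look and compute and a tool call to move; the robot and the scene stay as the last step left them, time stands still between calls to the robot, and variables do not carry over. Pictures are saved under pics/ and viewed, at most 10 in all, crops included, and the job is handed in when it is done.

Besides the shell and the picture viewer there is one more tool, called after "Call:" as name(argument=value, ...) on one line, values as JSON. play_rows: Moves the arm, as the interface text tells. Its arguments: {"type":"object","properties":{"moves":{"type":"array"},"force":{"type":"number"}},"required":["moves"]}

```bash
mkdir -p pics
cat > h.py <<'E'
import numpy as np, cv2
from cell import bot, viewer, job
def cap(n):
    c=viewer.calibration(n); im,d=viewer.get_image(n); return c,im,d
def world(c,d,u=None,v=None):
    if u is None: v,u=np.mgrid[0:d.shape[0],0:d.shape[1]]; z=d
    else: z=d[v,u]
    p=np.stack([(u-c['cx'])/c['fx']*z,-(v-c['cy'])/c['fy']*z,-z,np.ones_like(z)],-1)
    return (p@np.linalg.inv(c['view']).T)[...,:3]
E
python3 - <<'E'
from h import *
for n in('top','side'):
    c,im,d=cap(n); cv2.imwrite(f'pics/{n}0.png',im[:,:,::-1]); np.savez(f'{n}0.npz',im=im,d=d,**c); print(n,c)
o=bot.get_obs();print(o['eef_pos'],o['ee_rot'],o['clock'],o['finger_gap'])
E
```

```text
top {'fx': 506.3601924610721, 'fy': 506.3601924610721, 'cx': 278.2991266639444, 'cy': 209.56231675196264, 'view': array([[-0.03030082, -0.99953958,  0.0015773 , -0.02287717],
       [ 0.97928117, -0.02937051,  0.20036408, -0.56929719],
       [-0.2002255 ,  0.00761582,  0.97972024, -1.52175251],
       [ 0.        ,  0.        ,  0.        ,  1.        ]])}
side {'fx': 411.5962798569428, 'fy': 411.5962798569428, 'cx': 282.65382805407995, 'cy': 213.9109620980894, 'view': array([[ 0.84679706, -0.53187919, -0.00626678, -0.51203161],
       [ 0.39853686,  0.62661384,  0.66971894, -0.25462572],
       [-0.35228272, -0.56961358,  0.74258822, -1.17089323],
       [ 0.        ,  0.        ,  0.        ,  1.        ]])}
[0.19264904 0.5415348  0.23074454] [[-9.42146654e-01  3.35200577e-01 -5.06141310e-04]
 [ 3.35200925e-01  9.42146164e-01 -9.72226880e-04]
 [ 1.50968083e-04 -1.08563934e-03 -9.99999399e-01]] 0.1 0.08560029962531683
```

View pics/top0.png

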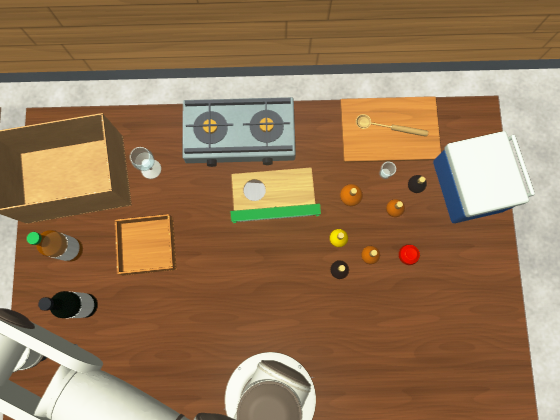

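View pics/side0.png

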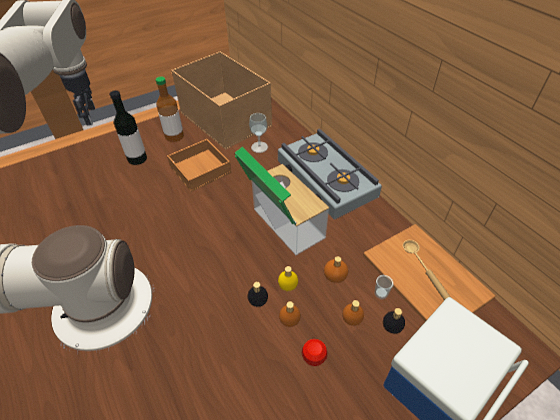

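Top view: the brown onions are near (351,194), (396,208) and (370,255), with the plate hole at (254,190), the crate at (145,244) and the green cover along row 213. The side view agrees. Next I'll measure.

```bash
cat > m.py <<'E'
from h import *
def ray(c,uv,z):
    V=np.linalg.inv(c['view']); uv=np.atleast_2d(uv).astype(float)
    r=np.c_[(uv[:,0]-c['cx'])/c['fx'],-(uv[:,1]-c['cy'])/c['fy'],-np.ones(len(uv))]@V[:3,:3].T; o=V[:3,3]
    return o+r*((z-o[2])/r[:,2])[:,None]
E
python3 - <<'E'
from m import *
for n in('top','side'):
    c=dict(np.load(n+'0.npz')); im=c['im']; W=world(c,c['d']); hsv=cv2.cvtColor(im,cv2.COLOR_RGB2HSV); x,y,z=np.moveaxis(W,-1,0)
    reg=(x>.25)&(x<.75)&(y<-.15)&(y>-.55)
    print(n)
    k,l,s,_=cv2.connectedComponentsWithStats((reg&(z>.066)&(z<.1)).astype(np.uint8))
    for i in range(1,k):
        if s[i,4]<5: continue
        m=l==i; v,u=np.nonzero(m); print('neck',u.mean().round(1),v.mean().round(1),s[i,4],W[m].mean(0).round(4),W[m].max(0).round(3),ray(c,[u.mean(),v.mean()],.078).round(4))
    k,l,s,_=cv2.connectedComponentsWithStats((reg&(z>.012)&(z<.066)).astype(np.uint8))
    for i in range(1,k):
        if s[i,4]<40: continue
        m=l==i; print('bulb',W[m].mean(0).round(3),(W[m].max(0)-W[m].min(0)).round(3),np.median(im[m],0))
    # plate
    g=(x>.4)&(x<.75)&(y<.25)&(y>-.2)
    P=(g&(abs(z-.145)<.006)).astype(np.uint8); 
    gr=(hsv[...,0]>50)&(hsv[...,0]<80)&(hsv[...,1]>150)
    P&=~cv2.dilate(gr.astype(np.uint8),np.ones((3,3)))&1
    k,l,s,ce=cv2.connectedComponentsWithStats(P); i=1+s[1:,4].argmax(); m=(l==i)
    cs,h=cv2.findContours(m.astype(np.uint8),cv2.RETR_CCOMP,cv2.CHAIN_APPROX_NONE)
    for j,q in enumerate(cs):
        if len(q)<15: continue
        p=ray(c,q[:,0],.145)[:,:2].astype(np.float32)
        print('plate',h[0][j][3],len(q),cv2.minAreaRect(p), cv2.fitEllipse(p))
    m=gr&g&(z>.1); a=W[m]; print('green',len(a),a.min(0),a.max(0)); 
    t=a[a[:,2]>a[:,2].max()-.02]; print('free edge',t.min(0),t.max(0),t.mean(0))
    m=(x>.3)&(x<.65)&(y>.2)&(y<.5)&(z>.048)&(z<.06); k,l,s,_=cv2.connectedComponentsWithStats(m.astype(np.uint8)); i=1+s[1:,4].argmax(); p=W[l==i][:,:2].astype(np.float32); print('crate',s[i,4],cv2.minAreaRect(p))
E
```

```text
top
neck 421.2 179.6 40 [ 0.6448 -0.4864  0.0829] [ 0.656 -0.478  0.093] [[ 0.646  -0.4878  0.078 ]]
neck 353.4 190.9 36 [ 0.6147 -0.2734  0.0845] [ 0.624 -0.265  0.091] [[ 0.6162 -0.2744  0.078 ]]
neck 398.8 204.3 39 [ 0.5686 -0.4109  0.083 ] [ 0.58  -0.403  0.095] [[ 0.5697 -0.4122  0.078 ]]
neck 340.4 235.0 35 [ 0.4784 -0.2258  0.0844] [ 0.488 -0.217  0.093] [[ 0.4793 -0.2266  0.078 ]]
neck 373.1 252.7 38 [ 0.4219 -0.3213  0.0837] [ 0.43  -0.314  0.095] [[ 0.4225 -0.3225  0.078 ]]
neck 341.3 267.8 35 [ 0.3793 -0.2232  0.0831] [ 0.388 -0.215  0.092] [[ 0.3797 -0.2238  0.078 ]]
bulb [ 0.728 -0.402  0.025] [0.083 0.29  0.054] [222. 150.  71.]
bulb [ 0.64  -0.482  0.045] [0.054 0.067 0.052] [47. 40. 35.]
bulb [ 0.611 -0.27   0.046] [0.07  0.07  0.043] [177.  98.  18.]
bulb [ 0.564 -0.406  0.046] [0.057 0.056 0.046] [168.  93.  18.]
bulb [ 0.475 -0.224  0.046] [0.054 0.054 0.042] [220. 188.   0.]
bulb [ 0.418 -0.439  0.046] [0.064 0.061 0.041] [223.  20.   0.]
bulb [ 0.42  -0.318  0.046] [0.054 0.054 0.051] [168.  93.  15.]
bulb [ 0.378 -0.221  0.046] [0.057 0.053 0.04 ] [48. 37. 30.]

[... 1826 characters left out ...]
053] [135.  77.  31.]
bulb [ 0.634 -0.497  0.044] [0.056 0.057 0.052] [29.5 29.  31. ]
bulb [ 0.413 -0.452  0.045] [0.062 0.062 0.041] [194.  30.  14.]
plate -1 168 ((0.6089730262756348, -0.030574113130569458), (0.1212916374206543, 0.24643178284168243), 3.2385730743408203) ((0.6224793791770935, -0.0600668340921402), (0.1114538162946701, 0.2793695032596588), 174.27720642089844)
green 684 [ 0.4912535  -0.15309377  0.15444469] [0.54984321 0.08447986 0.28618077]
free edge [ 0.4912535  -0.15309377  0.26645811] [0.53197929 0.08447986 0.28618077] [ 0.5147787  -0.04014036  0.2779096 ]
crate 320 ((0.47176793217658997, 0.3743279278278351), (0.17051373422145844, 0.17804467678070068), 3.610581874847412)
```

Call:
play_rows(moves=[[1,-0.0336,-0.0203,-0.0077,-0.08],[1,-0.0672,-0.0406,-0.0154,-0.16],[1,-0.1008,-0.0609,-0.0231,-0.24],[1,-0.1344,-0.0812,-0.0308,-0.32],[1,-0.168,-0.1015,-0.0385,-0.396]], force=40)

```text
clock: 0.52
eef_pos: [0.3175, 0.3882, 0.2699]
ee_rot: [[-0.998, -0.059, -0.0], [-0.059, 0.998, -0.0], [0.0, -0.0, -1.0]]
ft_force: [0.7, -0.2, 0.1]
finger_gap: 0.0854
grasp_force: 0.0
```

Call:
play_rows(moves=[[1,-0.0217,-0.0312,-0.0075,0],[1,-0.0434,-0.0624,-0.015,0],[1,-0.0651,-0.0936,-0.0225,0],[1,-0.0868,-0.1248,-0.03,0],[1,-0.1085,-0.156,-0.0375,0]])

```text
clock: 0.93
eef_pos: [0.4344, 0.2381, 0.3076]
ee_rot: [[-0.999, -0.054, -0.0], [-0.054, 0.999, -0.0], [0.0, -0.0, -1.0]]
ft_force: [-0.7, 0.7, -0.1]
finger_gap: 0.0852
grasp_force: 0.0
```

Call:
play_rows(moves=[[1,-0.0217,-0.0312,-0.0075,0],[1,-0.0434,-0.0624,-0.015,0],[1,-0.0651,-0.0936,-0.0225,0],[1,-0.0868,-0.1248,-0.03,0],[1,-0.1085,-0.156,-0.0375,0]])

```text
clock: 1.35
eef_pos: [0.5513, 0.0881, 0.345]
ee_rot: [[-0.999, -0.054, -0.0], [-0.054, 0.999, -0.0], [0.0, -0.0, -1.0]]
ft_force: [1.5, 0.4, 0.1]
finger_gap: 0.0853
grasp_force: 0.0
```

Call:
play_rows(moves=[[1,-0.0217,-0.0312,-0.0075,0],[1,-0.0434,-0.0624,-0.015,0],[1,-0.0434,-0.0624,-0.015,0],[1,-0.0434,-0.0624,-0.015,0]])

```text
clock: 1.68
eef_pos: [0.5981, 0.0284, 0.3588]
ee_rot: [[-0.999, -0.052, -0.002], [-0.052, 0.999, 0.0], [0.002, 0.0, -1.0]]
ft_force: [0.3, 0.7, -0.3]
finger_gap: 0.0854
grasp_force: 0.0
```

Run:
```python
from m import *
o=bot.get_obs(); print(o['clock'],o['eef_pos'],o['ee_rot'].round(4),o['joint_pos'].round(2))
c,im,d=cap('wrist'); cv2.imwrite('pics/w0.png',im[:,:,::-1]); np.savez('w0.npz',im=im,d=d,**c)
print(np.linalg.inv(c['view']).round(3),c['fx'])
```

```text
1.6833 [0.59812088 0.02842399 0.35881215] [[-9.987e-01 -5.170e-02 -1.600e-03]
 [-5.170e-02  9.987e-01  0.000e+00]
 [ 1.600e-03  1.000e-04 -1.000e+00]] [-0.08  0.19  1.13 -0.    1.82 -1.7 ]
[[-0.052 -0.964 -0.26   0.532]
 [ 0.999 -0.05  -0.014  0.026]
 [ 0.001 -0.261  0.965  0.503]
 [ 0.     0.     0.     1.   ]] 340.3943731095541
```

View pics/w0.png

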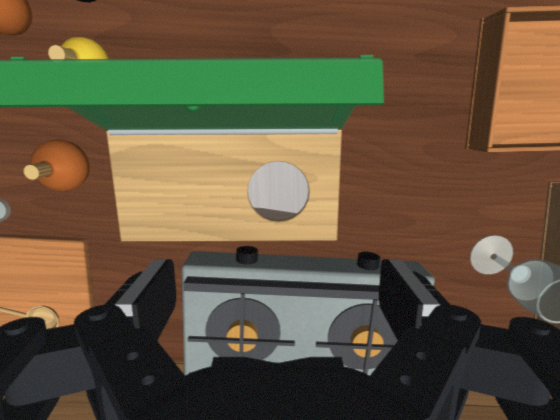

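The wrist view shows the hole at about (278,190), with the plate spanning (108,130) to (338,240). The green cover is above it and the big onion's neck is near (37,171). I'll fit the hole and plate precisely from these.

Run:
```python
from m import *
c=dict(np.load('w0.npz')); im=c['im']; W=world(c,c['d']); x,y,z=np.moveaxis(W,-1,0)
P=((abs(z-.145)<.006)&(y<.2)&(x>.5)).astype(np.uint8)
hsv=cv2.cvtColor(im,cv2.COLOR_RGB2HSV); P&=(hsv[...,1]>60)&(hsv[...,0]<30)
k,l,s,_=cv2.connectedComponentsWithStats(P); m=l==1+s[1:,4].argmax()
print(np.median(z[m]))
cs,h=cv2.findContours(m.astype(np.uint8),cv2.RETR_CCOMP,cv2.CHAIN_APPROX_NONE)
for j,q in enumerate(cs):
    if len(q)>40:
        p=ray(c,q[:,0],.145)[:,:2].astype(np.float32); print(len(q),cv2.minAreaRect(p),cv2.fitEllipse(p))
gr=(hsv[...,0]>50)&(hsv[...,0]<80)&(hsv[...,1]>150)&(y<.25); a=W[gr]; 
for zz in (.15,.17,.2,.23,.26,.28): 
    t=a[abs(a[:,2]-zz)<.005]; 
    if len(t): print(zz,len(t),t.mean(0).round(4),t.min(0).round(3),t.max(0).round(3))
g=im[150:200,10:60]; n=(z>.066)&(z<.1)&(y<-.2)&(y>-.34)&(x>.55); print('neck',n.sum(),W[n].mean(0),W[n].min(0),W[n].max(0))
```

```text
0.14644159262986195
675 ((0.6091518998146057, -0.02563869208097458), (0.12003543972969055, 0.2417665272951126), 2.9580230712890625) ((0.6107227206230164, -0.025335272774100304), (0.13173866271972656, 0.30557653307914734), 3.0765018463134766)
172 ((0.6104882955551147, 0.03061474673449993), (0.06627128273248672, 0.06614122539758682), 48.29463577270508) ((0.6102213859558105, 0.030612938106060028), (0.06536280363798141, 0.06727387756109238), 4.888863563537598)
0.28 16014 [ 0.516  -0.0285  0.2799] [ 0.496 -0.147  0.275] [0.535 0.09  0.285]
neck 326 [ 0.61362352 -0.27086722  0.08175498] [ 0.60539757 -0.28409761  0.06625093] [ 0.62352235 -0.26427555  0.08860488]
```

Call:
play_rows(moves=[[0.6,0,-0.038,0.014,0],[0.6,0,-0.076,0.028,0],[0.6,0,-0.114,0.042,0],[0.6,0,-0.152,0.056,0],[0.6,0,-0.19,0.07,0]])

```text
clock: 2.15
eef_pos: [0.607, -0.1598, 0.2894]
ee_rot: [[-0.998, -0.056, 0.0], [-0.056, 0.998, -0.0], [-0.0, -0.0, -1.0]]
ft_force: [0.8, 0.4, 0.6]
finger_gap: 0.051
grasp_force: 0.0
```

Call:
play_rows(moves=[[0.6,0,-0.038,0.014,0],[0.6,0,-0.076,0.028,0],[0.6,0,-0.113,0.045,0],[0.6,0,-0.113,0.08,0],[0.6,0,-0.113,0.08,0]])

```text
clock: 2.57
eef_pos: [0.6117, -0.272, 0.2031]
ee_rot: [[-0.999, -0.053, -0.008], [-0.053, 0.999, 0.004], [0.007, 0.005, -1.0]]
ft_force: [-0.3, 1.0, -2.1]
finger_gap: 0.0513
grasp_force: 0.0
```

```bash
cat > t.py <<'E'
import sys
from m import *
def go(*tg):
    o=bot.get_obs(); R=o['ee_rot']; print(o['clock'],o['eef_pos'].round(4),R[:2,1].round(4))
    for t in tg: print(t,(R.T@(np.array(t)-o['eef_pos'])).round(4))
E
python3 -c "
from t import *
go((.6145,-.274,.061))"
```

```text
2.5667 [ 0.6117 -0.272   0.2031] [-0.053   0.9986]
(0.6145, -0.274, 0.061) [-0.0037 -0.0029  0.1421]
```

Call:
play_rows(moves=[[0.6,-0.002,-0.002,0.035,0],[0.6,-0.002,-0.002,0.07,0],[0.6,-0.002,-0.002,0.1,0],[0.6,-0.002,-0.002,0.1,0],[0.6,-0.002,-0.002,0.1,0]])

```text
clock: 2.98
eef_pos: [0.6159, -0.2727, 0.1108]
ee_rot: [[-0.998, -0.056, -0.001], [-0.056, 0.998, 0.001], [0.001, 0.001, -1.0]]
ft_force: [0.3, -0.0, 1.1]
finger_gap: 0.051
grasp_force: 0.0
```

```bash
python3 -c "
from t import *
go((.6145,-.274,.061))"
```

```text
2.9833 [ 0.6159 -0.2727  0.1108] [-0.0559  0.9984]
(0.6145, -0.274, 0.061) [ 0.0014 -0.0013  0.0498]
```

Call:
play_rows(moves=[[0.6,0.0015,-0.0015,0.03,0],[0.6,0.0015,-0.0015,0.05,0],[0.6,0.0015,-0.0015,0.05,0],[0,0.0015,-0.0015,0.05,0],[0,0.0015,-0.0015,0.05,0]])

```text
clock: 3.4
eef_pos: [0.6157, -0.2762, 0.0632]
ee_rot: [[-0.998, -0.055, 0.003], [-0.055, 0.999, -0.002], [-0.003, -0.002, -1.0]]
ft_force: [-0.2, 0.4, -0.1]
finger_gap: 0.0282
grasp_force: 0.0
```

Call:
play_rows(moves=[[0,0,0,0,0],[0,0,0,0,0],[0,0,0,0,0],[0,0,0,0,0]])

```text
clock: 3.73
eef_pos: [0.6156, -0.2762, 0.0629]
ee_rot: [[-0.999, -0.054, 0.003], [-0.054, 0.999, -0.002], [-0.003, -0.002, -1.0]]
ft_force: [0.8, 2.9, 11.0]
finger_gap: 0.0164
grasp_force: 38.8
```

Call:
play_rows(moves=[[0,0,0,-0.035,0],[0,0,0,-0.07,0],[0,0,0,-0.11,0],[0,0,0,-0.15,0],[0,0,0,-0.187,0]])

```text
clock: 4.15
eef_pos: [0.6142, -0.2758, 0.2512]
ee_rot: [[-0.999, -0.054, 0.002], [-0.054, 0.999, -0.001], [-0.002, -0.002, -1.0]]
ft_force: [0.1, -0.8, -2.4]
finger_gap: 0.0167
grasp_force: 39.8
```

Call:
play_rows(moves=[[0,-0.001,0.038,0,0],[0,-0.003,0.076,0,0],[0,-0.005,0.114,0,0],[0,-0.007,0.152,0,0],[0,-0.009,0.19,0,0]])

```text
clock: 4.57
eef_pos: [0.6128, -0.084, 0.2486]
ee_rot: [[-0.999, -0.054, 0.002], [-0.054, 0.999, -0.001], [-0.002, -0.001, -1.0]]
ft_force: [0.5, 0.2, -1.4]
finger_gap: 0.0164
grasp_force: 39.7
```

Call:
play_rows(moves=[[0,-0.001,0.038,0,0],[0,-0.002,0.076,0,0],[0,-0.002,0.116,0,0],[0,-0.002,0.116,0,0],[0,-0.002,0.116,0,0]])

```text
clock: 4.98
eef_pos: [0.6086, 0.0323, 0.2485]
ee_rot: [[-0.998, -0.057, 0.002], [-0.057, 0.998, -0.0], [-0.002, -0.0, -1.0]]
ft_force: [0.0, -0.7, -1.0]
finger_gap: 0.0164
grasp_force: 39.9
```

Run:
```python
from t import *
go((.610,.0305,.195))
c,im,d=cap('top'); cv2.imwrite('pics/t1.png',im[130:330,180:460,::-1].repeat(2,0).repeat(2,1))
c,im2,d=cap('wrist'); cv2.imwrite('pics/w1.png',im2[:,:,::-1])
print(bot.get_obs()['ft_force'])
```

```text
4.9833 [0.6086 0.0323 0.2485] [-0.0575  0.9983]
(0.61, 0.0305, 0.195) [-0.0011 -0.0019  0.0535]
[ 1.92139127 -0.0888902  -1.31410482]
```

View pics/w1.png

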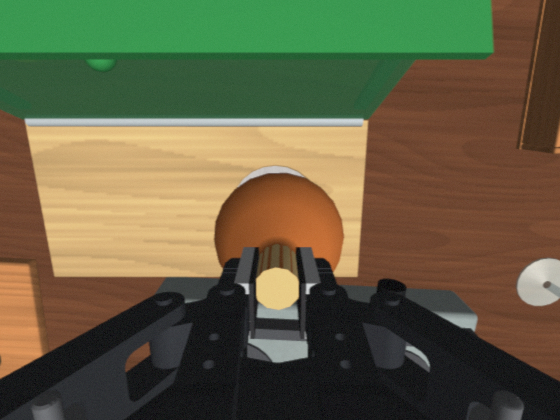

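The wrist view shows the onion held upright with its bulb at (279,235) and the hole peeking out behind at (275,166). Lowering it now to try the hole.

Call:
play_rows(moves=[[0,-0.001,-0.002,0.02,0],[0,-0.001,-0.002,0.035,0],[0,-0.001,-0.002,0.045,0],[0,-0.001,-0.002,0.05,0],[0,-0.001,-0.002,0.052,0]])

```text
clock: 5.5
eef_pos: [0.6107, 0.0275, 0.1957]
ee_rot: [[-0.999, -0.053, 0.002], [-0.053, 0.999, 0.0], [-0.002, 0.0, -1.0]]
ft_force: [5.4, 3.4, 10.6]
finger_gap: 0.0165
grasp_force: 41.1
```

Call:
play_rows(moves=[[0,0,0,0.001,0],[0,0,0,0.002,0],[0,0,0,0.002,0]])

```text
clock: 5.75
eef_pos: [0.6112, 0.0278, 0.1952]
ee_rot: [[-0.999, -0.054, 0.005], [-0.054, 0.999, 0.0], [-0.005, 0.0, -1.0]]
ft_force: [2.4, 4.8, 12.3]
finger_gap: 0.0165
grasp_force: 41.0
```

The bulb stopped with its root 13 mm below the plate top, so this onion is too big. It goes to the crate.

Call:
play_rows(moves=[[0,0,0,-0.03,0],[0,0,0,-0.057,0],[0,0,0.03,-0.057,0],[0,0,0.068,-0.057,0],[0,0,0.106,-0.057,0]])

```text
clock: 6.17
eef_pos: [0.6045, 0.134, 0.2511]
ee_rot: [[-0.999, -0.051, 0.002], [-0.051, 0.999, -0.0], [-0.002, -0.0, -1.0]]
ft_force: [0.3, -0.2, -1.8]
finger_gap: 0.0168
grasp_force: 39.8
```

Call:
play_rows(moves=[[0,0.012,0.036,0,0],[0,0.024,0.072,0,0],[0,0.036,0.108,0,0],[0,0.048,0.144,0,0],[0,0.06,0.18,0,0]])

```text
clock: 6.58
eef_pos: [0.534, 0.3115, 0.2506]
ee_rot: [[-0.999, -0.053, 0.001], [-0.053, 0.999, 0.0], [-0.001, 0.0, -1.0]]
ft_force: [0.7, 0.0, -1.3]
finger_gap: 0.0162
grasp_force: 39.9
```

Call:
play_rows(moves=[[0,0.03,0.025,0,0],[0,0.057,0.071,0.015,0],[0,0.057,0.071,0.05,0],[0,0.057,0.071,0.085,0],[0,0.057,0.071,0.085,0]])

```text
clock: 7.0
eef_pos: [0.4714, 0.3774, 0.1589]
ee_rot: [[-0.998, -0.055, -0.007], [-0.055, 0.998, -0.004], [0.007, -0.004, -1.0]]
ft_force: [-1.4, -0.9, -3.3]
finger_gap: 0.0165
grasp_force: 39.9
```

```bash
python3 -c "
from t import *
go((.475,.378,.071))"
```

```text
7.0 [0.4714 0.3774 0.1589] [-0.0552  0.9985]
(0.475, 0.378, 0.071) [-0.0043  0.0007  0.0879]
```

Call:
play_rows(moves=[[0,-0.002,0,0.035,0],[0,-0.002,0,0.07,0],[0,-0.002,0,0.088,0],[0,-0.002,0,0.093,0],[0,-0.002,0,0.093,0]])

```text
clock: 7.42
eef_pos: [0.4766, 0.3778, 0.0725]
ee_rot: [[-0.999, -0.053, -0.0], [-0.053, 0.999, -0.0], [0.0, -0.0, -1.0]]
ft_force: [-0.0, -0.1, -0.9]
finger_gap: 0.0164
grasp_force: 39.9
```

Call:
play_rows(moves=[[0.6,0,0,0,0],[0.6,0,0,0,0],[0.6,0,0,0,0],[0.6,0,0,0,0]])

```text
clock: 7.75
eef_pos: [0.4763, 0.3787, 0.0732]
ee_rot: [[-0.999, -0.054, 0.002], [-0.054, 0.999, 0.001], [-0.002, 0.001, -1.0]]
ft_force: [-0.7, 0.2, -0.2]
finger_gap: 0.0511
grasp_force: 0.0
```

Call:
play_rows(moves=[[0.6,0,0,-0.02,0],[0.6,0,0,-0.055,0],[0.6,0,0,-0.095,0],[0.6,0,0,-0.135,0],[0.6,0,0,-0.175,0]])

```text
clock: 8.17
eef_pos: [0.4753, 0.3783, 0.2495]
ee_rot: [[-0.999, -0.054, 0.001], [-0.054, 0.999, 0.0], [-0.001, 0.0, -1.0]]
ft_force: [1.0, 1.0, 0.1]
finger_gap: 0.0516
grasp_force: 0.0
```

Call:
play_rows(moves=[[0.6,-0.0183,-0.0322,0,0],[0.6,-0.0366,-0.0644,0,0],[0.6,-0.0549,-0.0966,0,0],[0.6,-0.0732,-0.1288,0,0],[0.6,-0.0915,-0.161,0,0]])

```text
clock: 8.58
eef_pos: [0.5764, 0.2211, 0.2477]
ee_rot: [[-0.999, -0.055, 0.001], [-0.055, 0.999, 0.0], [-0.001, 0.0, -1.0]]
ft_force: [0.9, 0.1, 0.4]
finger_gap: 0.0512
grasp_force: 0.0
```

Call:
play_rows(moves=[[0.6,-0.0183,-0.0322,0,0],[0.6,-0.0366,-0.0644,0,0],[0.6,-0.0344,-0.1044,0,0],[0.6,-0.0322,-0.1444,0,0],[0.6,-0.03,-0.1844,0,0]])

```text
clock: 9.0
eef_pos: [0.6156, 0.0384, 0.2473]
ee_rot: [[-0.999, -0.054, 0.0], [-0.054, 0.999, -0.0], [-0.0, -0.0, -1.0]]
ft_force: [0.9, -0.2, 0.1]
finger_gap: 0.051
grasp_force: 0.0
```

Call:
play_rows(moves=[[0.6,0.0022,-0.04,0,0],[0.6,0.0044,-0.08,0,0],[0.6,0.0066,-0.12,0,0],[0.6,0.0088,-0.16,0,0],[0.6,0.0108,-0.2,0,0]])

```text
clock: 9.42
eef_pos: [0.6154, -0.1621, 0.2478]
ee_rot: [[-0.999, -0.054, 0.001], [-0.054, 0.999, -0.0], [-0.001, -0.001, -1.0]]
ft_force: [0.0, 0.3, 0.7]
finger_gap: 0.0513
grasp_force: 0.0
```

Call:
play_rows(moves=[[0.6,0.0022,-0.04,0,0],[0.6,0.012,-0.075,0,0],[0.6,0.0215,-0.11,0,0],[0.6,0.031,-0.1445,0,0],[0.6,0.0405,-0.179,0.005,0]])

```text
clock: 9.83
eef_pos: [0.5846, -0.3429, 0.2435]
ee_rot: [[-0.999, -0.054, 0.002], [-0.054, 0.999, -0.001], [-0.002, -0.002, -1.0]]
ft_force: [0.8, 0.4, 1.6]
finger_gap: 0.0513
grasp_force: 0.0
```

Call:
play_rows(moves=[[0.6,0.0096,-0.0348,0.015,0],[0.6,0.0192,-0.0695,0.03,0],[0.6,0.0192,-0.0695,0.07,0],[0.6,0.0192,-0.0695,0.1,0],[0.6,0.0192,-0.0695,0.1,0]])

```text
clock: 10.25
eef_pos: [0.5675, -0.4106, 0.1355]
ee_rot: [[-0.999, -0.053, -0.006], [-0.053, 0.999, 0.006], [0.006, 0.006, -1.0]]
ft_force: [-0.2, 0.0, -1.3]
finger_gap: 0.051
grasp_force: 0.0
```

```bash
python3 -c "
from t import *
go((.569,-.4115,.062))"
```

```text
10.25 [ 0.5675 -0.4106  0.1355] [-0.0531  0.9986]
(0.569, -0.4115, 0.062) [-0.0019 -0.0014  0.0734]
```

Call:
play_rows(moves=[[0.6,0,-0.001,0.03,0],[0.6,0,-0.001,0.06,0],[0.6,0,-0.001,0.075,0],[0.6,0,-0.001,0.075,0],[0.6,0,-0.001,0.075,0]])

```text
clock: 10.67
eef_pos: [0.5703, -0.4126, 0.0688]
ee_rot: [[-0.999, -0.055, 0.001], [-0.055, 0.999, -0.001], [-0.001, -0.001, -1.0]]
ft_force: [0.9, -0.3, 1.5]
finger_gap: 0.0511
grasp_force: 0.0
```

```bash
python3 -c "
from t import *
go((.569,-.4115,.062))"
```

```text
10.6667 [ 0.5703 -0.4126  0.0688] [-0.0547  0.9985]
(0.569, -0.4115, 0.062) [0.0013 0.0012 0.0068]
```

Call:
play_rows(moves=[[0.6,0.0012,0.001,0.006,0],[0,0.0012,0.001,0.006,0],[0,0.0012,0.001,0.006,0],[0,0.0012,0.001,0.006,0],[0,0.0012,0.001,0.006,0]])

```text
clock: 11.08
eef_pos: [0.5688, -0.412, 0.062]
ee_rot: [[-0.999, -0.054, 0.001], [-0.054, 0.999, -0.001], [-0.001, -0.001, -1.0]]
ft_force: [-1.3, -0.7, 6.0]
finger_gap: 0.0163
grasp_force: 39.3
```

Call:
play_rows(moves=[[0,0,0,0,0],[0,0,0,0,0],[0,0,0,0,0]])

```text
clock: 11.33
eef_pos: [0.5689, -0.412, 0.062]
ee_rot: [[-0.999, -0.054, 0.001], [-0.054, 0.999, -0.001], [-0.001, -0.001, -1.0]]
ft_force: [-0.8, -0.2, 6.7]
finger_gap: 0.0165
grasp_force: 39.3
```

Call:
play_rows(moves=[[0,0,0,-0.035,0],[0,0,0,-0.07,0],[0,0,0,-0.11,0],[0,0,0,-0.15,0],[0,0,0,-0.187,0]])

```text
clock: 11.75
eef_pos: [0.5682, -0.4113, 0.2505]
ee_rot: [[-0.999, -0.054, 0.001], [-0.054, 0.999, -0.001], [-0.0, -0.001, -1.0]]
ft_force: [0.9, -0.3, -2.1]
finger_gap: 0.0163
grasp_force: 39.5
```

Call:
play_rows(moves=[[0,-0.01,0.038,0,0],[0,-0.02,0.076,0,0],[0,-0.03,0.114,0,0],[0,-0.04,0.152,0,0],[0,-0.05,0.19,0,0]])

```text
clock: 12.17
eef_pos: [0.608, -0.2173, 0.248]
ee_rot: [[-0.999, -0.054, 0.0], [-0.054, 0.999, -0.0], [-0.0, -0.0, -1.0]]
ft_force: [1.2, 0.4, -1.3]
finger_gap: 0.0164
grasp_force: 39.6
```

Call:
play_rows(moves=[[0,-0.005,0.04,0,0],[0,-0.01,0.08,0,0],[0,-0.015,0.12,0,0],[0,-0.015,0.16,0,0],[0,-0.015,0.195,0,0]])

```text
clock: 12.58
eef_pos: [0.6121, -0.0211, 0.248]
ee_rot: [[-0.998, -0.055, -0.0], [-0.055, 0.998, 0.0], [0.0, 0.0, -1.0]]
ft_force: [0.5, 0.5, -2.3]
finger_gap: 0.0166
grasp_force: 39.6
```

Call:
play_rows(moves=[[0,0,0.035,0,0],[0,0,0.0545,0,0],[0,0,0.0545,0,0],[0,0,0.0545,0,0]])

```text
clock: 12.92
eef_pos: [0.6094, 0.0319, 0.248]
ee_rot: [[-0.998, -0.056, 0.0], [-0.056, 0.998, -0.0], [-0.0, -0.0, -1.0]]
ft_force: [0.5, -0.1, -1.0]
finger_gap: 0.0163
grasp_force: 39.6
```

Run:
```python
from t import *
go((.610,.0305,.195))
c,im2,d=cap('wrist'); cv2.imwrite('pics/w2.png',im2[:,:,::-1])
```

```text
12.9167 [0.6094 0.0319 0.248 ] [-0.0562  0.9984]
(0.61, 0.0305, 0.195) [-0.0005 -0.0014  0.053 ]
```

View pics/w2.png

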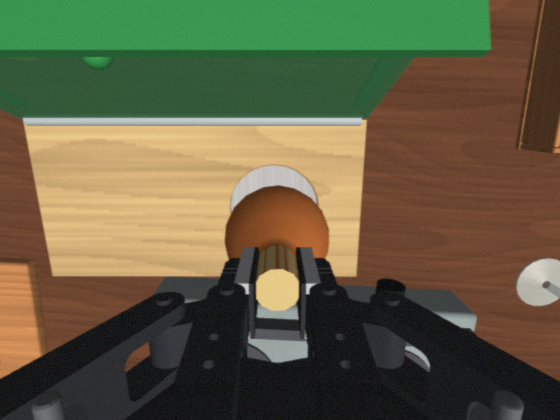

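The wrist view shows a clearly smaller bulb at (277,235), covering part of the hole at (274,195). Lowering it through.

Call:
play_rows(moves=[[0,-0.0005,-0.001,0.02,0],[0,-0.0005,-0.001,0.035,0],[0,-0.0005,-0.001,0.048,0],[0,-0.0005,-0.001,0.055,0],[0,-0.0005,-0.001,0.055,0]])

```text
clock: 13.38
eef_pos: [0.6097, 0.0289, 0.1912]
ee_rot: [[-0.999, -0.053, -0.002], [-0.053, 0.999, -0.0], [0.002, 0.0, -1.0]]
ft_force: [-0.0, -0.1, -1.6]
finger_gap: 0.0168
grasp_force: 39.6
```

Call:
play_rows(moves=[[0,0,0,0.006,0],[0,0,0,0.012,0],[0,0,0,0.018,0],[0,0,0,0.018,0]])

```text
clock: 13.72
eef_pos: [0.6098, 0.0297, 0.1737]
ee_rot: [[-0.999, -0.054, -0.001], [-0.054, 0.999, -0.0], [0.001, 0.0, -1.0]]
ft_force: [-0.2, -0.3, -1.8]
finger_gap: 0.0168
grasp_force: 39.6
```

Call:
play_rows(moves=[[0.6,0,0,0,0],[0.6,0,0,0,0],[0.6,0,0,0,0],[0.6,0,0,0,0]])

```text
clock: 14.05
eef_pos: [0.6103, 0.0298, 0.1753]
ee_rot: [[-0.999, -0.054, 0.001], [-0.054, 0.999, -0.0], [-0.001, -0.0, -1.0]]
ft_force: [-0.1, 0.1, -0.3]
finger_gap: 0.0512
grasp_force: 0.0
```

Call:
play_rows(moves=[[0.6,0,0,-0.038,0],[0.6,0,0,-0.077,0],[0.6,0,0,-0.077,0],[0.6,0,0,-0.077,0],[0.6,0,0,-0.077,0]])

```text
clock: 14.47
eef_pos: [0.6101, 0.0298, 0.2517]
ee_rot: [[-0.999, -0.054, 0.0], [-0.054, 0.999, -0.0], [-0.0, -0.0, -1.0]]
ft_force: [0.4, -0.4, 0.7]
finger_gap: 0.0512
grasp_force: 0.0
```

Run:
```python
from t import *
go((.4215,-.322,.062))
c,im2,d=cap('wrist'); cs,im3,d=cap('side')
s=cv2.resize(im3[140:270,210:370],None,fx=3,fy=3)
w=im2[:390,:]; 
cv2.imwrite('pics/c3.png',np.hstack([s[:,:],cv2.resize(w,(300,390))])[:,:,::-1])
```

```text
14.4667 [0.6101 0.0298 0.2517] [-0.0543  0.9985]
(0.4215, -0.322, 0.062) [ 0.2074 -0.3411  0.1897]
```

View pics/c3.png

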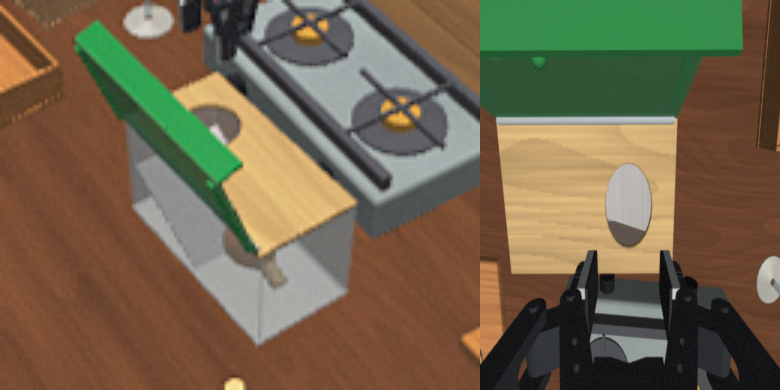

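The passed onion lies at the −y end of the box (crop about (250,250)), and the hole is clear. Next is the third onion.

Call:
play_rows(moves=[[0.6,0,-0.04,0,0],[0.6,0,-0.08,0,0],[0.6,0,-0.12,0,0],[0.6,0,-0.16,0,0],[0.6,0,-0.2,0,0]])

```text
clock: 14.98
eef_pos: [0.6205, -0.1716, 0.2508]
ee_rot: [[-0.999, -0.054, -0.001], [-0.054, 0.999, 0.0], [0.001, 0.001, -1.0]]
ft_force: [1.0, -0.3, 0.1]
finger_gap: 0.0515
grasp_force: 0.0
```

Call:
play_rows(moves=[[0.6,0,-0.04,0,0],[0.6,0,-0.08,0,0],[0.6,0.0346,-0.0902,0,0],[0.6,0.0692,-0.1,0,0],[0.6,0.1038,-0.1106,0,0]])

```text
clock: 15.4
eef_pos: [0.5217, -0.2866, 0.2495]
ee_rot: [[-0.999, -0.054, -0.003], [-0.054, 0.999, 0.002], [0.003, 0.002, -1.0]]
ft_force: [-0.5, -0.5, 1.2]
finger_gap: 0.0513
grasp_force: 0.0
```

Call:
play_rows(moves=[[0.6,0.0346,-0.0102,0.01,0],[0.6,0.0692,-0.0204,0.02,0],[0.6,0.1036,-0.0305,0.03,0],[0.6,0.1036,-0.0305,0.065,0],[0.6,0.1036,-0.0305,0.1,0]])

```text
clock: 15.82
eef_pos: [0.4201, -0.3229, 0.1514]
ee_rot: [[-0.999, -0.052, 0.001], [-0.052, 0.999, -0.002], [-0.001, -0.002, -1.0]]
ft_force: [1.1, -0.8, -0.2]
finger_gap: 0.0511
grasp_force: 0.0
```

Call:
play_rows(moves=[[0.6,0,0,0.03,0],[0.6,0,0,0.06,0],[0.6,0,0,0.06,0],[0.6,0,0,0.06,0]])

```text
clock: 16.15
eef_pos: [0.4209, -0.3214, 0.091]
ee_rot: [[-0.999, -0.054, -0.002], [-0.054, 0.999, 0.002], [0.002, 0.002, -1.0]]
ft_force: [-0.4, -0.3, 0.9]
finger_gap: 0.0513
grasp_force: 0.0
```

```bash
python3 -c "
from t import *
go((.4212,-.322,.062))"
```

```text
16.15 [ 0.4209 -0.3214  0.091 ] [-0.0541  0.9985]
(0.4212, -0.322, 0.062) [-0.0004 -0.0007  0.029 ]
```

Call:
play_rows(moves=[[0.6,0,-0.0005,0.02,0],[0.6,0,-0.0005,0.029,0],[0.6,0,-0.0005,0.029,0],[0,0,-0.0005,0.029,0],[0,0,-0.0005,0.029,0]])

```text
clock: 16.57
eef_pos: [0.422, -0.3229, 0.0642]
ee_rot: [[-0.999, -0.054, 0.001], [-0.054, 0.999, -0.001], [-0.001, -0.001, -1.0]]
ft_force: [-0.2, 0.7, -0.5]
finger_gap: 0.028
grasp_force: 0.0
```

Call:
play_rows(moves=[[0,0,0,0,0],[0,0,0,0,0],[0,0,0,0,0],[0,0,0,0,0]])

```text
clock: 16.9
eef_pos: [0.4221, -0.3231, 0.0641]
ee_rot: [[-0.999, -0.054, 0.001], [-0.054, 0.999, -0.002], [-0.001, -0.002, -1.0]]
ft_force: [-0.4, -0.8, 7.7]
finger_gap: 0.0162
grasp_force: 39.1
```

Call:
play_rows(moves=[[0,0,0,-0.035,0],[0,0,0,-0.07,0],[0,0,0,-0.11,0],[0,0,0,-0.15,0],[0,0,0,-0.187,0]])

```text
clock: 17.32
eef_pos: [0.4213, -0.3222, 0.2528]
ee_rot: [[-0.999, -0.054, 0.001], [-0.054, 0.999, -0.001], [-0.001, -0.001, -1.0]]
ft_force: [0.2, -0.0, -2.1]
finger_gap: 0.0166
grasp_force: 39.6
```

Call:
play_rows(moves=[[0,-0.0346,0.01,0,0],[0,-0.0692,0.02,0,0],[0,-0.1038,0.03,0,0],[0,-0.1384,0.04,0,0],[0,-0.173,0.05,0,0]])

```text
clock: 17.73
eef_pos: [0.593, -0.2623, 0.2503]
ee_rot: [[-0.999, -0.054, 0.0], [-0.054, 0.999, -0.0], [-0.0, -0.0, -1.0]]
ft_force: [0.3, -0.7, -1.6]
finger_gap: 0.017
grasp_force: 39.6
```

Call:
play_rows(moves=[[0,-0.0346,0.01,0,0],[0,-0.0346,0.05,0,0],[0,-0.0346,0.09,0,0],[0,-0.0346,0.13,0,0],[0,-0.0346,0.17,0,0]])

```text
clock: 18.15
eef_pos: [0.6166, -0.0898, 0.2497]
ee_rot: [[-0.999, -0.054, -0.001], [-0.054, 0.999, 0.0], [0.001, 0.0, -1.0]]
ft_force: [1.2, 0.9, -1.5]
finger_gap: 0.0162
grasp_force: 39.6
```

Call:
play_rows(moves=[[0,0,0.04,0,0],[0,0,0.08,0,0],[0,0,0.12,0,0],[0,0,0.12,0,0],[0,0,0.12,0,0]])

```text
clock: 18.57
eef_pos: [0.6101, 0.0304, 0.2503]
ee_rot: [[-0.998, -0.057, 0.0], [-0.057, 0.998, -0.0], [-0.0, -0.0, -1.0]]
ft_force: [0.5, -0.7, -1.0]
finger_gap: 0.0162
grasp_force: 39.7
```

```bash
python3 -c "
from t import *
go((.6098,.0297,.195))"
```

```text
18.5667 [0.6101 0.0304 0.2503] [-0.0575  0.9983]
(0.6098, 0.0297, 0.195) [ 0.0004 -0.0007  0.0553]
```

Call:
play_rows(moves=[[0,0,0.0005,0.02,0],[0,0,0.0005,0.035,0],[0,0,0.0005,0.048,0],[0,0,0.0005,0.055,0],[0,0,0.0005,0.055,0]])

```text
clock: 18.98
eef_pos: [0.6099, 0.0279, 0.1934]
ee_rot: [[-0.999, -0.053, -0.002], [-0.053, 0.999, -0.0], [0.002, 0.0, -1.0]]
ft_force: [-0.1, -0.1, -1.6]
finger_gap: 0.0166
grasp_force: 39.7
```

Call:
play_rows(moves=[[0,0,0,0.006,0],[0,0,0,0.012,0],[0,0,0,0.018,0],[0,0,0,0.018,0]])

```text
clock: 19.32
eef_pos: [0.61, 0.0286, 0.1756]
ee_rot: [[-0.999, -0.054, -0.001], [-0.054, 0.999, 0.0], [0.001, 0.0, -1.0]]
ft_force: [-0.1, 0.0, -1.7]
finger_gap: 0.0167
grasp_force: 39.7
```

Call:
play_rows(moves=[[0.6,0,0.0005,0,0],[0.6,0,0.0005,0,0],[0.6,0,0.0005,0,0],[0.6,0,0.0005,0,0]])

```text
clock: 19.65
eef_pos: [0.6105, 0.0293, 0.1773]
ee_rot: [[-0.999, -0.054, 0.001], [-0.054, 0.999, -0.0], [-0.001, -0.0, -1.0]]
ft_force: [-0.0, -0.0, 0.6]
finger_gap: 0.0513
grasp_force: 0.0
```

Call:
play_rows(moves=[[0.6,0,0,-0.038,0],[0.6,0,0,-0.077,0],[0.6,0,0,-0.077,0],[0.6,0,0,-0.077,0],[0.6,0,0,-0.077,0]])

```text
clock: 20.07
eef_pos: [0.6103, 0.0292, 0.2537]
ee_rot: [[-0.999, -0.054, 0.0], [-0.054, 0.999, -0.0], [-0.0, -0.0, -1.0]]
ft_force: [0.3, 1.3, 0.6]
finger_gap: 0.0514
grasp_force: 0.0
```

Run:
```python
from t import *
go((.6098,.0297,.195))
c,im2,d=cap('wrist'); cs,im3,ds=cap('side'); ct,im4,dt=cap('top')
s=cv2.resize(im3[140:270,210:370],None,fx=3,fy=3)
cr=cv2.resize(im4[200:280,100:190],(300,195),interpolation=cv2.INTER_CUBIC)
cv2.imwrite('pics/c4.png',np.hstack([s,np.vstack([cv2.resize(im2[:390],(300,195)),cr])])[:,:,::-1])
W=world(c,d); m=np.zeros(d.shape,bool); x,y,z=np.moveaxis(W,-1,0); m=np.hypot(x-.610,y-.030)<.03
print('depth under hole, max z',z[m&(z<.16)].max())
W=world(ct,dt); x,y,z=np.moveaxis(W,-1,0); m=(abs(x-.475)<.07)&(abs(y-.378)<.07)&(z>.025); print('crate onion',W[m].mean(0),W[m].max(0))
```

```text
20.0667 [0.6103 0.0292 0.2537] [-0.0542  0.9985]
(0.6098, 0.0297, 0.195) [0.0005 0.0005 0.0587]
depth under hole, max z 0.0884022344698232
crate onion [0.4752856  0.37535375 0.05631935] [0.5140229  0.41379166 0.10091212]
```

View pics/c4.png

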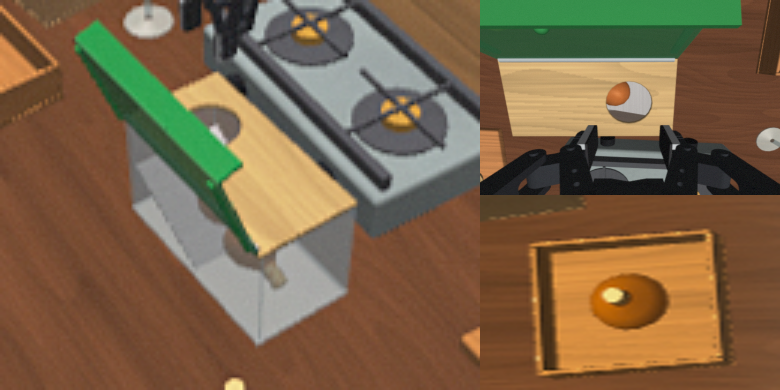

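Both small onions are inside: bulb visible left of centre through the hole, highest point 88 mm under it. The big onion sits in the middle of the crate. Now the cover: over and behind it, fingers shut.

Call:
play_rows(moves=[[0.2,0,0,-0.035,0],[0,0,0,-0.07,0],[0,0,0,-0.1,0],[0,0.036,-0.0108,-0.1,0],[0,0.073,-0.0216,-0.1,0]])

```text
clock: 20.63
eef_pos: [0.5394, 0.0036, 0.3538]
ee_rot: [[-0.998, -0.055, 0.001], [-0.055, 0.998, -0.0], [-0.001, -0.0, -1.0]]
ft_force: [0.9, -0.3, -0.2]
finger_gap: 0.0
grasp_force: 0.0
```

Call:
play_rows(moves=[[0,0.036,-0.0108,0,0],[0,0.073,-0.0216,0,0],[0,0.11,-0.0324,0,0],[0,0.11,-0.0324,0.035,0],[0,0.11,-0.0324,0.07,0]])

```text
clock: 21.05
eef_pos: [0.4297, -0.0352, 0.2843]
ee_rot: [[-0.999, -0.053, 0.004], [-0.053, 0.999, -0.001], [-0.004, -0.002, -1.0]]
ft_force: [1.2, 0.3, -0.8]
finger_gap: 0.0001
grasp_force: 0.0
```

Call:
play_rows(moves=[[0,0,0,0.035,0],[0,0,0,0.035,0],[0,0,0,0.035,0]])

```text
clock: 21.3
eef_pos: [0.43, -0.0345, 0.2484]
ee_rot: [[-0.999, -0.054, -0.003], [-0.054, 0.999, 0.001], [0.003, 0.001, -1.0]]
ft_force: [0.1, -0.3, 0.8]
finger_gap: 0.0001
grasp_force: 0.0
```

```bash
python3 -c "
from t import *
a=-.053
P=lambda s,z:(.549+s,-.029+s*.053,z)
go(P(-.06,.25),P(0,.25),P(.042,.25),P(.067,.233),P(.086,.21),P(.104,.183),P(.120,.158),P(.122,.152))"
```

```text
21.3 [ 0.43   -0.0345  0.2484] [-0.0542  0.9985]
(0.48900000000000005, -0.03218, 0.25) [-0.0591 -0.0009 -0.0017]
(0.549, -0.029, 0.25) [-0.1192 -0.001  -0.0019]
(0.5910000000000001, -0.026774000000000003, 0.25) [-0.1612 -0.0011 -0.002 ]
(0.6160000000000001, -0.025449000000000003, 0.233) [-0.1863 -0.0011  0.0149]
(0.635, -0.024442000000000002, 0.21) [-0.2054 -0.0011  0.0379]
(0.653, -0.023488000000000002, 0.183) [-0.2235 -0.0012  0.0648]
(0.669, -0.02264, 0.158) [-0.2396 -0.0012  0.0898]
(0.671, -0.022534000000000002, 0.152) [-0.2416 -0.0012  0.0958]
```

Pushing slowly along the arc (about 25 mm per row).

Call:
play_rows(moves=[[0,-0.025,-0.001,0,0],[0,-0.05,-0.001,0,0],[0,-0.07,-0.001,-0.001,0],[0,-0.085,-0.001,-0.001,0],[0,-0.1,-0.001,-0.002,0]])

```text
clock: 21.72
eef_pos: [0.5323, -0.0301, 0.2532]
ee_rot: [[-0.999, -0.055, 0.002], [-0.055, 0.999, -0.001], [-0.002, -0.001, -1.0]]
ft_force: [-1.3, -0.3, -0.8]
finger_gap: 0.0001
grasp_force: 0.4
```

Call:
play_rows(moves=[[0,-0.015,0,0,0],[0,-0.03,0,0,0],[0,-0.045,0,0,0],[0,-0.061,0,0,0],[0,-0.061,0,0,0]])

```text
clock: 22.13
eef_pos: [0.5939, -0.0268, 0.2525]
ee_rot: [[-0.999, -0.055, 0.002], [-0.055, 0.999, -0.0], [-0.002, -0.0, -1.0]]
ft_force: [0.2, 0.0, -0.8]
finger_gap: -0.0
grasp_force: 0.0
```

Run:
```python
from t import *
P=lambda s,z:(.549+s,-.029+s*.053,z)
go(P(.067,.233),P(.086,.21),P(.104,.183),P(.120,.158),P(.122,.152))
cs,im3,ds=cap('side'); cv2.imwrite('pics/c5.png',cv2.resize(im3[90:290,190:400],None,fx=2.5,fy=2.5)[:,:,::-1])
```

```text
22.1333 [ 0.5939 -0.0268  0.2525] [-0.0546  0.9985]
(0.6160000000000001, -0.025449000000000003, 0.233) [-0.0221  0.0002  0.0195]
(0.635, -0.024442000000000002, 0.21) [-0.0411  0.0002  0.0425]
(0.653, -0.023488000000000002, 0.183) [-0.0591  0.0001  0.0696]
(0.669, -0.02264, 0.158) [-0.075   0.0001  0.0946]
(0.671, -0.022534000000000002, 0.152) [-7.700e-02  1.000e-04  1.006e-01]
```

View pics/c5.png

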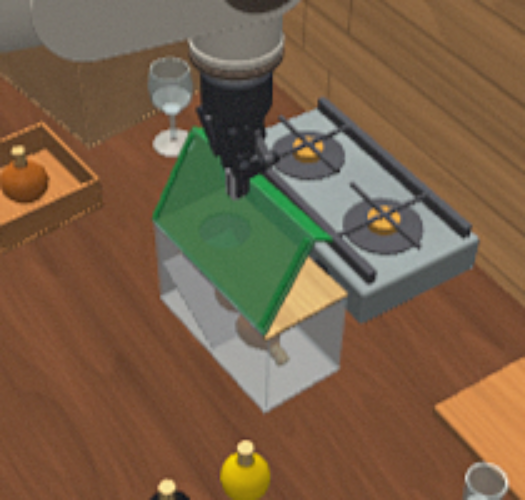

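The picture shows the cover tilted about halfway over, with the fingers at (237,190) on its outer face near the free edge. Continuing down.

Call:
play_rows(moves=[[0,-0.012,0,0.009,0],[0,-0.022,0,0.0195,0],[0,-0.032,0,0.031,0],[0,-0.041,0,0.0425,0],[0,-0.05,0,0.056,0]])

```text
clock: 22.6
eef_pos: [0.6419, -0.0241, 0.1939]
ee_rot: [[-0.999, -0.054, -0.0], [-0.054, 0.999, -0.0], [0.0, -0.0, -1.0]]
ft_force: [-1.4, -0.7, 0.9]
finger_gap: 0.0
grasp_force: 0.8
```

Call:
play_rows(moves=[[0,-0.009,0,0.0135,0],[0,-0.018,0,0.026,0],[0,-0.026,0,0.036,0],[0,-0.026,0,0.039,0],[0,-0.026,0,0.042,0]])

```text
clock: 23.02
eef_pos: [0.6679, -0.0227, 0.1526]
ee_rot: [[-0.999, -0.054, 0.001], [-0.054, 0.999, 0.0], [-0.001, -0.0, -1.0]]
ft_force: [-4.8, 1.5, 21.4]
finger_gap: 0.0003
grasp_force: 10.5
```

Call:
play_rows(moves=[[0,0,0,0.001,0],[0,0,0,0.002,0],[0,0,0,0.003,0],[0,0,0,0.003,0]])

```text
clock: 23.35
eef_pos: [0.6679, -0.0227, 0.1526]
ee_rot: [[-0.999, -0.054, 0.004], [-0.054, 0.999, -0.0], [-0.004, -0.001, -1.0]]
ft_force: [-4.7, 1.3, 19.8]
finger_gap: 0.0001
grasp_force: 9.6
```

Firm stop at z = 0.1526 with 20 N, so the cover is fully down. Lifting off and checking.

Call:
play_rows(moves=[[0,0,0,-0.015,0],[0,0,0,-0.05,0],[0,0,0,-0.09,0],[0,0,0,-0.13,0],[0,0,0,-0.16,0]])

```text
clock: 23.77
eef_pos: [0.6671, -0.0227, 0.314]
ee_rot: [[-0.999, -0.054, 0.003], [-0.054, 0.999, -0.001], [-0.003, -0.001, -1.0]]
ft_force: [0.3, -0.5, 0.8]
finger_gap: -0.0001
grasp_force: 0.0
```

Call:
play_rows(moves=[[0,0,0.03,0,0],[0,0,0.07,0,0],[0,0,0.11,0,0],[0,0,0.11,0,0],[0,0,0.11,0,0]])

```text
clock: 24.18
eef_pos: [0.661, 0.0892, 0.3103]
ee_rot: [[-0.998, -0.057, 0.001], [-0.057, 0.998, 0.0], [-0.001, 0.0, -1.0]]
ft_force: [-0.1, -0.6, -0.7]
finger_gap: 0.0003
grasp_force: 0.0
```

Run:
```python
from t import *
go((.6,0,.3))
cs,im3,ds=cap('side'); ct,im4,dt=cap('top')
cv2.imwrite('pics/c6.png',np.hstack([cv2.resize(im3[90:290,190:400],(420,400)),cv2.resize(im4[120:290,100:250],(353,400))])[:,:,::-1])
h=cv2.cvtColor(im3,cv2.COLOR_RGB2HSV); W=world(cs,ds); m=(h[...,0]>50)&(h[...,0]<80)&(h[...,1]>150)&(W[...,0]>.5)&(abs(W[...,1]+.03)<.16); print('green z pct',np.percentile(W[m][:,2],[1,50,95,99]))
```

```text
24.1833 [0.661  0.0892 0.3103] [-0.0571  0.9984]
(0.6, 0, 0.3) [ 0.066  -0.0855  0.0102]
green z pct [0.130476   0.1562743  0.15987483 0.16079184]
```

View pics/c6.png

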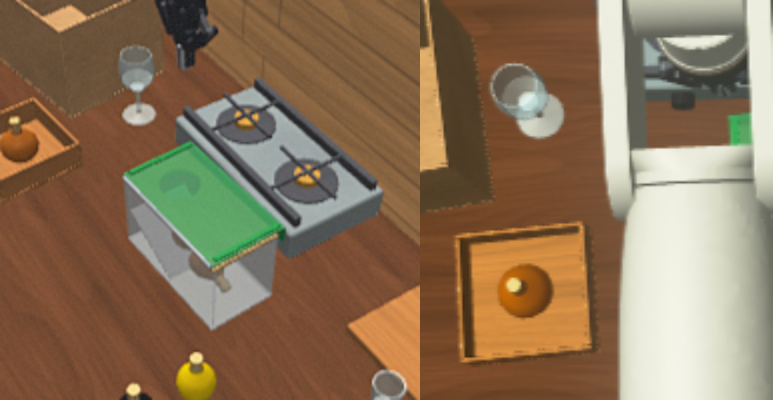

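The cover is shut flat and stays down by itself at (205,205). Both small onions are in the box at (205,260), the big onion is in the crate, and the wine glass has not moved.

```bash
python3 -c "
from cell import job
print(job.finish_job())"
```

```text
the job is handed in; nothing more can be done
None
```

I handed the job in at about 24 s of the 72 s allowed: both small onions passed into the grading box, the big one was tried and put in the crate, and the cover is shut on its catch; `finish_job` returned no verdict.

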